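# Drive the seized gauge plug out of the core stub

### The arm

A 6-joint arm with a two-finger parallel gripper is mounted at the origin on the work surface. World frame = base frame: x ahead of the robot, y to its left, z up, the work surface at z = 0. Lengths are in m, angles in rad, forces in N, time in s.
With the tool pointing down it reaches from about 0.325 to 0.85 m from the base axis. Payload 15.5 kg.
Tool frame: the origin (TCP) lies between the finger pads; the fingertips stand 8 mm ahead of it and the grasp point (between the pads) lies 11 mm behind it; z points along the fingers, y is the line along which they close (so a half turn about z gives the same grasp; the last joint's range is limited). The gripper opens to 91 mm and grips with 3 to 60 N. Pads are 32 mm wide; open, the fingers measure 118 mm over their backs; the gripper's body (76 mm by 178 mm) begins 60 mm behind the grasp point.
Start: joints at [-1.198, 0.494, 1.345, -0, 1.302, -0.096], TCP at [0.282, -0.558, 0.222] pointing down, gripper open.
Joint ranges: [-2.91, 2.91], [-0.82, 2.16], [0.22, 2.67], [-1.22, 4.37], [0.12, 2.79], [-3.08, 3.08]. Speed limits (rad/s): [1.89, 1.89, 2.57, 3.01, 3.01, 3.01].

### API

Orientations are given as a unit quaternion [w, x, y, z].
In Python, from bench import * gives the robot as it stands.
- The arm moves only by the tool servo_tool, never from a script. Its arguments are lists of equal length, an entry for each row: "slide": the shift along the tool's x, y, z scaled (see below), a list of three; "rot": the turn, a rotation vector about the tool's x, y, z scaled (see below), a list of three; "jaw": the closure, from 0 (fully open) to 1 (shut). In form: {"slide": [[dx, dy, dz], ...], "rot": [[ax, ay, az], ...], "jaw": [jaw, ...]}. A call has 1 to 12 rows; each row is the pose to reach, as a shift and turn from the pose commanded when the call began, along the tool's axes at that moment; what a row does not reach only later rows make up. The controller multiplies each number of a shift by 0.2 m and each number of a turn by pi/4 rad. A row lasts 1/12 s, in which the tool goes at most 41.7 mm and 7.16 degrees, less where a joint would pass 70% of its speed; a pose out of reach is approached as far as the arm can. A call with a number of a shift or a turn outside -1 to 1 is refused whole. A call with a gripper value outside its range is refused whole. The fingers move at their own pace and stop on an object; "grip_force" is the grip in N (left out, the last holds). Time passes only in rows, so rows that repeat a pose let the fingers close. It gives the time, the measured TCP pose, the force, the opening and the grip force at its end, in the units of the state.
- get_obs(): the state, without advancing time (a new reading comes with each control period).
- camera(name): name is "side" or "top"; returns (picture, depth): 480x640x3 uint8, red, green, blue; 480x640 float32, m along the optical axis (not along the pixel's ray), 0 where there is no reading.
- camera_info(name): a dict with "mtx" (3x3 intrinsics, pixels), "R" (3x3) and "t" (3): a world point X has camera coordinates R X + t. Camera axes: x right, y down, z forward; pixel columns grow to the right and rows downward; lengths in m; the calibration is good to about 2 mm. A picture is of the moment at which its call begins. camera_info takes no time and is no camera call.
- job_done(): hands the job in; it is judged then, once.
Trained networks look in the newest picture that a camera, given by its name, has taken for a name from the list of things; names that differ only in an ending like _2 or _b are one class to them, and where a whole thing is asked for, a point or a joint stands for the part that bears it (a point fixed in the world has none). Each returns a list of dicts, best first, with "p" (0 to 1); they miss things now and then, are a little off and sometimes report something else, mostly with a low value. They report only what shows in the picture. A call takes as long as a camera call. They do not tell look-alikes from the thing itself.
- trace(camera, name): "region" (480x640 bool, what is visible of it) and "extent" ([left, top, right, bottom] in pixels, round what is visible of it).
- place_of(camera, name): "point" ([column, row] in pixels: a listed point, or the origin of a listed thing).
The state is a dict: "t": time; "qpos": joint angles; "qd": joint speeds; "joint_torque": joint torques, N m; "ee_pos": TCP position; "tcp_rot": TCP orientation; "force": force on the tool from outside, world axes, zero at the start; "moment": the same for the moment, N m; "width": finger opening in m; "gripper_force": force on a finger pad.
Only numpy, scipy, OpenCV 4.12 (cv2) and the standard library are available. Lean on these libraries where they do the work, as an engineer would, in place of code of your own. Each camera call takes 0.05 s, during which the arm holds its last target. There are 200 camera calls.

### The job

Take the orange-handled ejector rod from its wooden stand, find the small bore in the top of the clamped limestone stub, and push the rod down through it until the brass plug inside drops out into the tin below. Press gently, because limestone chips easily. Then stand the rod fully back in its stand, let go of it, and leave the tin and the other things on the bench where they are.

Things in the scene. Friction and masses are not known exactly. Their poses are not given: they have to be found in the camera images.
- clamp: Fixed blue cast-iron bench clamp; origin at the centre of its base underside on the bench, z up. Base 110 (x) by 190 (y) by 12 mm; two uprights at y = +-82 mm rise to 110 mm; steel jaws along y hold the stub over the middle, open in front and behind.
- stub_top (a point): Centre of the flat top face of the grey limestone core stub (54 mm across, 50 mm high, upright, immovable), 108 mm above the bench. A vertical bore 17 mm in diameter goes right through it, its axis 6 mm off this point on a side that differs every time and is not measured: it must be seen, or felt for with the rod. The stub chips if the rod presses it with over 40 N.
- rod_grip (a point): Centre of the square orange handle (24 by 24 mm, sides along x and y here, 46 mm high) of the loose steel ejector rod, about 120 g; z up along the rod. Below the handle: a collar 32 mm across, 6 mm thick, then the shank, 14 mm across, 60 mm long, tapering to 11 mm in its last 2 mm; its end is 89 mm below this point. It stands in the stand, collar on the stand's top.
- rod_tip (a point): Lower end of the rod's shank, on its axis, z up along the rod.
- stand_hole (a point): Centre of the mouth of the 19 mm wide, 66 mm deep upright hole in the fixed dark wooden stand (60 by 60 mm, 70 mm high); this point is on the stand's top face.
- tin: Loose round open aluminium tin, 84 mm across, 22 mm high, on the clamp base under the stub, origin under its centre; leave it there. The brass plug that belongs in it (16 mm across, 26 mm long) is stuck in the stub's bore, top 12 to 18 mm below the face; it takes roughly 5 to 16 N to push, and drops once the rod is 44 to 52 mm deep.
- cup: Chipped white enamel cup, 76 mm in diameter, 75 mm high, with a handle: bystander. Origin at the centre of its underside.
- cap: Black plastic core end cap, 64 mm in diameter, 30 mm high: bystander. Origin at the centre of its underside.
- dividers: Steel dividers lying on the bench, 150 mm long, 50 mm wide, 8 mm high: bystander. Origin at the middle of their length, x towards the hinge.
Not all that is in view belongs to the job. Of the things like the part that bears rod_grip, leave any that is purple; of the rest the larger one is meant.

How it is judged:
On the way, in this order (a step that is already met when the one before it is completed fails the run):
1. the rod bears on the plug inside the bore (contact force between rod and plug above 1 N), for 0.1 s.
2. the plug has dropped into the tin (horizontal distance between plug_mid and tin below 0.04 m and z of plug_mid in the frame of tin below 0.022 m), for 0.2 s.
At the end, for the whole second after the job is handed in: The brass plug lies at rest in the tin, and the rod stands upright (within 0.1 rad), released and at rest, in the stand's hole with its shank at least 55 mm deep (all of step 2 and linear speed of each of plug, rod below 0.03 m/s and horizontal distance between rod_tip and stand_hole below 0.008 m and z of rod_tip in the frame of stand_hole below -0.055 m and angle between rod_tip's own z axis and vertical below 0.1 rad); the robot touches nothing.
It fails at once if the rod is pressed against the limestone stub with more than 40 N (contact force between rod and stub above 40 N).
It fails at once if the cup, end cap or dividers are moved more than 15 mm (distance of any of cup, cap, dividers from where it was at the start of the episode above 0.015 m).
It fails at once if the tin is shifted more than 30 mm (distance of tin from where it was at the start of the episode above 0.03 m).
It also fails if it takes over 61 s, if anything falls off the work surface, if the arm or the gripper's body presses on something with over 40 N, if the wrist force passes 120 N, or if a joint passes its speed limit or range.

## Working session

There is one attempt and no reset: what is moved stays moved. The work goes in short steps, Python scripts to look and compute and a tool call to move; the robot and the scene stay as the last step left them, time stands still between calls to the robot, and variables do not carry over. Pictures are saved under pics/ and viewed, at most 10 in all, crops included, and the job is handed in when it is done.

Besides the shell and the picture viewer there is one more tool, called after "Emit:" as a command line: name --argument value ..., lists and objects as JSON in quotes. servo_tool: Moves the arm, as the interface text tells. Shifts and turns lie within -1 to 1; 1 stands for 0.2 m of shift or pi/4 rad of turn. Its arguments: {"type":"object","properties":{"slide":{"type":"array"},"rot":{"type":"array"},"jaw":{"type":"array"},"grip_force":{"type":"number"}},"required":["slide","rot","jaw"]}

```bash
mkdir -p pics
cat > h.py <<'E'
from bench import *
import numpy as np, cv2
def w(cam,px,depth=None,z=None):
    i=camera_info(cam);K,R,t=map(np.array,(i["mtx"],i["R"],i["t"]))
    r=R.T@np.linalg.solve(K,np.array([px[0],px[1],1.0])); c=-R.T@t
    return c+r*(depth if z is None else (z-c[2])/r[2])
def snap(cam,fn=None):
    p,d=camera(cam)
    if fn: cv2.imwrite('pics/'+fn,p[:,:,::-1])
    return p,d
E
python3 - <<'E'
from h import *
for c in("top","side"):
    p,d=snap(c,c+'0.png'); np.savez(c+'0.npz',p=p,d=d)
    i=camera_info(c); print(c,-np.array(i["R"]).T@i["t"],np.array(i["mtx"])[0,0],np.round(i["R"],2).tolist())
    for n in("rod_grip","stub_top","stand_hole","tin","cup","cap","dividers","clamp"):
        for r in place_of(c,n)[:3]:
            u,v=r["point"]; iu,iv=int(np.clip(round(u),0,639)),int(np.clip(round(v),0,479))
            print(n,round(r["p"],2),np.round([u,v]),np.round(w(c,(u,v),d[iv,iu]),3))
o=get_obs();print(o["t"],o["ee_pos"],o["tcp_rot"],o["width"],o["force"])
E
```

```text
top [0.48797683 0.00960036 0.826116  ] 525.7405292770621 [[0.0, -1.0, -0.0], [-0.98, -0.0, -0.17], [0.17, 0.0, -0.98]]
rod_grip 0.71 [210. 336.] [0.471 0.153 0.112]
rod_grip 0.64 [175. 252.] [0.588 0.215 0.078]
rod_grip 0.58 [227. 262.] [0.568 0.132 0.123]
stub_top 0.61 [229. 264.] [0.567 0.129 0.121]
stand_hole 0.98 [234. 265.] [0.565 0.122 0.121]
tin 0.95 [402. 305.] [ 0.513 -0.105  0.109]
cup 0.95 [388. 164.] [ 0.743 -0.103  0.004]
clamp 0.58 [404. 305.] [ 0.514 -0.107  0.107]
side [0.5625057  0.67682664 0.5438315 ] 568.5382684228582 [[-1.0, -0.01, -0.02], [0.02, 0.56, -0.83], [0.02, -0.83, -0.56]]
rod_grip 0.96 [300. 362.] [0.592 0.235 0.074]
rod_grip 0.71 [319. 288.] [0.571 0.151 0.11 ]
rod_grip 0.7 [184. 315.] [ 0.764  0.072 -0.002]
stub_top 0.61 [355. 180.] [ 0.514 -0.117  0.108]
stand_hole 0.89 [320. 306.] [0.57  0.149 0.08 ]
tin 0.98 [351. 229.] [ 0.523 -0.03   0.074]
cup 0.79 [214. 247.] [ 0.739 -0.059  0.024]
cap 0.69 [416. 273.] [0.563 0.677 0.544]
dividers 0.67 [185. 314.] [0.763 0.072 0.001]
clamp 0.95 [356. 234.] [ 0.517 -0.004  0.083]
0.9 [ 0.28239398 -0.55756592  0.22191138] [-3.60941398e-06  9.72651437e-01  2.32269634e-01 -1.59442788e-05] 0.0911778221178833 [-0.16767838 -0.26037086 -0.06001616]
```

View pics/top0.png

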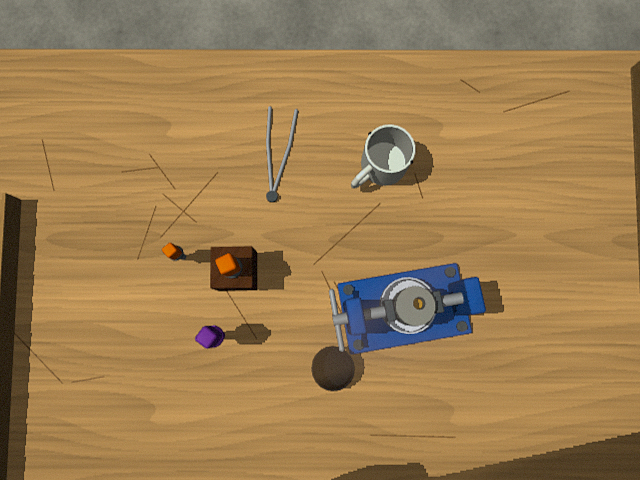

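View pics/side0.png

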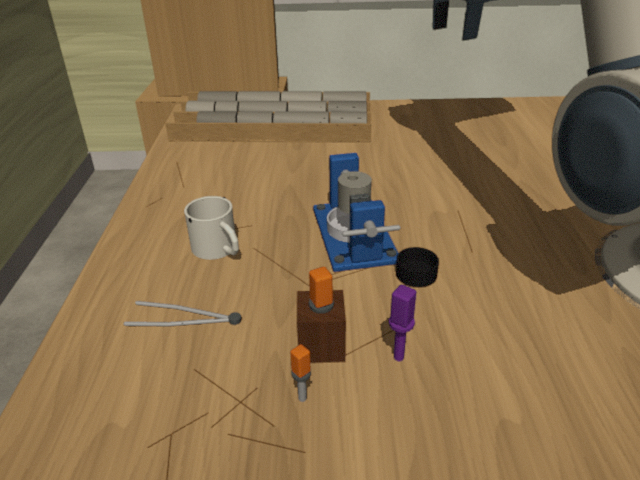

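The top view shows the meant rod in the stand at about (227,264). The small orange decoy is at (172,250) and the purple one at (209,336). The stub is at (413,305), with the bore visible at about (419,303). Next I'll refine these positions.

Run:
```python
from h import *
f=np.load('top0.npz');p,d=f['p'],f['d']
def cloud(cam,d):
    i=camera_info(cam);K,R,t=map(np.array,(i["mtx"],i["R"],i["t"]))
    v,u=np.mgrid[:480,:640]; c=np.stack([(u-K[0,2])/K[0,0]*d,(v-K[1,2])/K[1,1]*d,d],-1)
    return (c-t)@R
for cam in("top","side"):
    f=np.load(cam+'0.npz');p,d=f['p'].astype(int),f['d'];X=cloud(cam,d)
    og=(p[...,0]>150)&(p[...,2]<60)&(p[...,1]<140)&(X[...,2]>.115)&(d>0)&(np.hypot(X[...,0]-.57,X[...,1]-.13)<.05)
    q=X[og]; print(cam,'handle top',og.sum(),q.mean(0).round(4),cv2.minAreaRect((q[:,:2]*1000).astype(np.float32)))
    for c2,r,z0,z1,nm in(((.57,.13),.06,.06,.075,'stand'),((.51,-.11),.028,.10,.113,'stub')):
        m=(X[...,2]>z0)&(X[...,2]<z1)&(np.hypot(X[...,0]-c2[0],X[...,1]-c2[1])<r)&(d>0)
        if nm=='stub': m&=(p.max(-1)-p.min(-1)<45)
        q=X[m]; 
        if len(q): print(nm,m.sum(),np.median(q[:,2]).round(4),cv2.minAreaRect((q[:,:2]*1000).astype(np.float32)),cv2.minEnclosingCircle((q[:,:2]*1000).astype(np.float32)))
p=np.load('top0.npz')['p']
a=cv2.resize(p[270:340,370:450],None,fx=6,fy=6,interpolation=2)[...,::-1]
s=np.load('side0.npz')['p']
b=cv2.resize(p[240:300,190:265],None,fx=4,fy=4,interpolation=2)[...,::-1]
c=np.zeros((420,790,3),np.uint8);c[:,:480]=a;c[:240,480:780]=b
e=cv2.resize(s[160:205,325:385],None,fx=4,fy=4,interpolation=2)[...,::-1];c[240:420,480:720]=e
cv2.imwrite('pics/crop1.png',c)
```

```text
top handle top 257 [0.5673 0.1356 0.1205] ((567.5430297851562, 135.7973175048828), (22.221900939941406, 22.19837188720703), 26.043325424194336)
stand 1329 0.0689 ((567.7467041015625, 136.22027587890625), (60.07319259643555, 60.57341766357422), 1.4619637727737427) ((567.867431640625, 135.8253936767578), 41.947113037109375)
stub 845 0.1073 ((511.0377197265625, -116.71815490722656), (46.17443084716797, 45.356971740722656), 52.2237548828125) ((511.9558410644531, -119.16313934326172), 26.01823616027832)
side handle top 276 [0.5683 0.1403 0.1212] ((568.9027099609375, 137.49037170410156), (21.965368270874023, 25.674325942993164), 24.088808059692383)
stand 1411 0.0702 ((570.2686767578125, 137.5950927734375), (59.9096565246582, 63.45611572265625), 1.4574716091156006) ((569.7579956054688, 138.7964630126953), 42.185874938964844)
stub 467 0.108 ((513.421630859375, -114.73958587646484), (45.34114456176758, 47.42827224731445), 86.28675842285156) ((513.59619140625, -117.08843994140625), 26.282360076904297)
```

View pics/crop1.png

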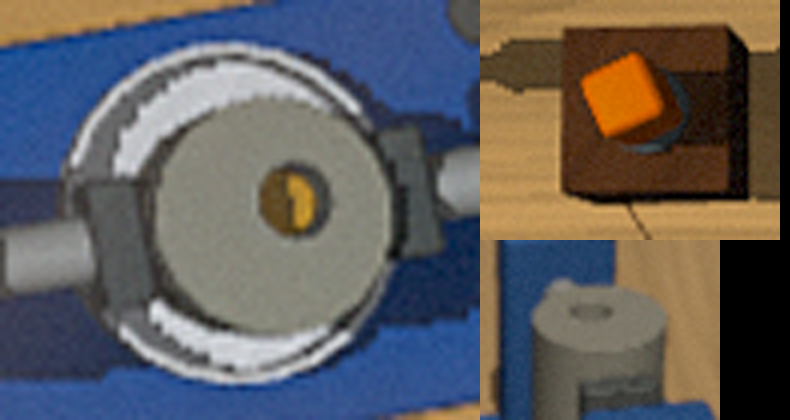

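The crop shows the bore rim centred near pixel (419.0,303.0) in the top view, with brass inside. The stub face centre is about (415.6,305.8), so the offset is close to the stated 6 mm. The handle yaw is about 26°, which already matches the tool yaw.

```bash
cat >> h.py <<'E'
from scipy.spatial.transform import Rotation as Ro
def to(x,y,z):
    o=get_obs();q=np.array(o["tcp_rot"]);R=Ro.from_quat(q[[1,2,3,0]]).as_matrix()
    s=R.T@(np.array([x,y,z])-o["ee_pos"])
    print('t',round(o["t"],2),'pos',np.round(o["ee_pos"],4),'F',np.round(o["force"],1),'w',round(o["width"],4),'slide',np.round(s/.2,4),'yaw',np.degrees(np.arctan2(R[1,0],R[0,0])).round(2),'tilt',R[2].round(3))
E
python3 - <<'E'
from h import *
print('top bore',w('top',(419.0,303.0),z=.108),'ctr',w('top',(415.4,305.6),z=.108))
print('side bore',w('side',(325+110.5/4-.5,160+71.5/4-.5),z=.108),'ctr',w('side',(325+118.5/4-.5,160+79/4-.5),z=.108))
to(.5685,.1365,.2)
E
```

```text
top bore [ 0.51591551 -0.12722487  0.108     ] ctr [ 0.51240502 -0.12225368  0.108     ]
side bore [ 0.51737311 -0.12749366  0.108     ] ctr [ 0.51450486 -0.12114605  0.108     ]
t 0.9 pos [ 0.2824 -0.5576  0.2219] F [-0.2 -0.3 -0.1] w 0.0912 slide [ 2.8442 -2.4495  0.1095] yaw 26.86 tilt [-0. -0. -1.]
```

Emit:
servo_tool --slide '[[0.948, -0.8165, 0], [0.948, -0.8165, 0], [0.948, -0.8165, 0], [0.948, -0.8165, 0], [0.948, -0.8165, 0], [0.948, -0.8165, 0], [0.948, -0.8165, 0], [0.948, -0.8165, 0]]' --rot '[[0, 0, 0], [0, 0, 0], [0, 0, 0], [0, 0, 0], [0, 0, 0], [0, 0, 0], [0, 0, 0], [0, 0, 0]]' --jaw '[0, 0, 0, 0, 0, 0, 0, 0]'

```text
t: 1.57
ee_pos: [0.3785, -0.3245, 0.2222]
tcp_rot: [0.0, 0.972, 0.234, 0.0]
force: [0.1, -1.1, -0.0]
width: 0.0916
gripper_force: 0.0
```

Emit:
servo_tool --slide '[[0.948, -0.8165, 0], [0.948, -0.8165, 0], [0.948, -0.8165, 0], [0.948, -0.8165, 0], [0.948, -0.8165, 0], [0.948, -0.8165, 0], [0.948, -0.8165, 0], [0.948, -0.8165, 0]]' --rot '[[0, 0, 0], [0, 0, 0], [0, 0, 0], [0, 0, 0], [0, 0, 0], [0, 0, 0], [0, 0, 0], [0, 0, 0]]' --jaw '[0, 0, 0, 0, 0, 0, 0, 0]'

```text
t: 2.23
ee_pos: [0.474, -0.0941, 0.2219]
tcp_rot: [0.0, 0.972, 0.234, 0.0]
force: [0.2, -1.0, 0.3]
width: 0.0914
gripper_force: 0.0
```

Emit:
servo_tool --slide '[[0.948, -0.8165, 0], [0.948, -0.8165, 0], [0.948, -0.8165, 0], [0.948, -0.8165, 0], [0.948, -0.8165, 0], [0.948, -0.8165, 0], [0.948, -0.8165, 0], [0.948, -0.8165, 0], [0.948, -0.8165, 0], [0.948, -0.8165, 0]]' --rot '[[0, 0, 0], [0, 0, 0], [0, 0, 0], [0, 0, 0], [0, 0, 0], [0, 0, 0], [0, 0, 0], [0, 0, 0], [0, 0, 0], [0, 0, 0]]' --jaw '[0, 0, 0, 0, 0, 0, 0, 0, 0, 0]'

```text
t: 3.07
ee_pos: [0.5684, 0.1343, 0.2219]
tcp_rot: [0.0, 0.973, 0.231, -0.0]
force: [-0.5, -0.1, -0.6]
width: 0.0915
gripper_force: 0.0
```

```bash
python3 -c "
from h import *
to(.5685,.1365,.091)"
```

```text
t 3.07 pos [0.5684 0.1343 0.2219] F [-0.5 -0.1 -0.6] w 0.0915 slide [ 0.0056 -0.0097  0.6543] yaw 26.73 tilt [-0.001  0.    -1.   ]
```

Emit:
servo_tool --slide '[[0, 0, 0.2], [0, 0, 0.4], [0, 0, 0.55], [0, 0, 0.655], [0, 0, 0.655], [0, 0, 0.655], [0, 0, 0.655]]' --rot '[[0, 0, 0], [0, 0, 0], [0, 0, 0], [0, 0, 0], [0, 0, 0], [0, 0, 0], [0, 0, 0]]' --jaw '[0, 0, 0, 0, 0, 0, 0]'

```text
t: 3.65
ee_pos: [0.5694, 0.1357, 0.0925]
tcp_rot: [0.0, 0.973, 0.232, 0.001]
force: [-0.1, 0.4, 0.4]
width: 0.0907
gripper_force: 0.0
```

```bash
python3 -c "
from h import *
snap('side','side1.png')
to(.5685,.1365,.091)"
```

```text
t 3.7 pos [0.5696 0.1359 0.0928] F [ 0.1  0.6 -0.2] w 0.0911 slide [-0.0038 -0.005   0.0089] yaw 26.81 tilt [ 0.003  0.001 -1.   ]
```

View pics/side1.png

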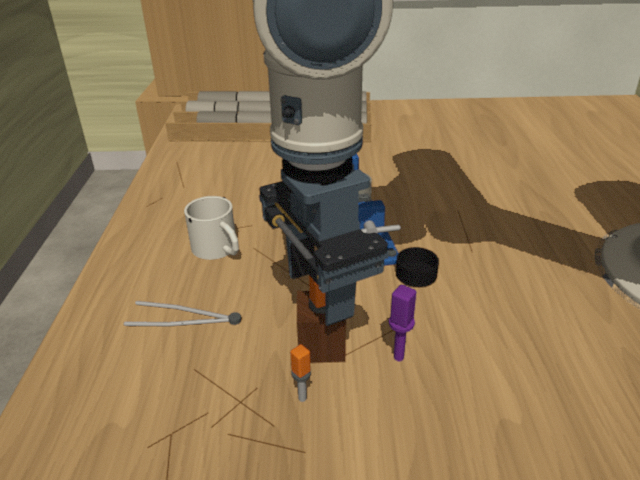

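The gripper straddles the handle at about (318,293) and clears the decoy. Closing now.

Emit:
servo_tool --slide '[[0, 0, 0], [0, 0, 0], [0, 0, 0], [0, 0, 0], [0, 0, 0], [0, 0, 0], [0, 0, 0], [0, 0, 0], [0, 0, 0], [0, 0, 0]]' --rot '[[0, 0, 0], [0, 0, 0], [0, 0, 0], [0, 0, 0], [0, 0, 0], [0, 0, 0], [0, 0, 0], [0, 0, 0], [0, 0, 0], [0, 0, 0]]' --jaw '[1, 1, 1, 1, 1, 1, 1, 1, 1, 1]' --grip_force 40

```text
t: 4.53
ee_pos: [0.5684, 0.1365, 0.0908]
tcp_rot: [-0.0, 0.973, 0.232, -0.0]
force: [-0.4, -0.0, 0.2]
width: 0.0273
gripper_force: 0.0
```

```bash
python3 -c "
from h import *
to(.5685,.1365,.18)"
```

```text
t 4.53 pos [0.5684 0.1365 0.0908] F [-0.4 -0.   0.2] w 0.0273 slide [ 3.000e-04 -1.000e-04 -4.458e-01] yaw 26.86 tilt [-0. -0. -1.]
```

Still closing, so I'll wait and then lift 95 mm.

Emit:
servo_tool --slide '[[0, 0, 0], [0, 0, 0], [0, 0, 0], [0, 0, 0], [0, 0, 0], [0, 0, 0]]' --rot '[[0, 0, 0], [0, 0, 0], [0, 0, 0], [0, 0, 0], [0, 0, 0], [0, 0, 0]]' --jaw '[1, 1, 1, 1, 1, 1]'

```text
t: 5.03
ee_pos: [0.5685, 0.1364, 0.0909]
tcp_rot: [-0.0, 0.973, 0.232, -0.0]
force: [1.6, 0.3, -0.1]
width: 0.0237
gripper_force: 40.0
```

Emit:
servo_tool --slide '[[0, 0, -0.06], [0, 0, -0.12], [0, 0, -0.2], [0, 0, -0.3], [0, 0, -0.4], [0, 0, -0.5], [0, 0, -0.6], [0, 0, -0.65], [0, 0, -0.65], [0, 0, -0.65], [0, 0, -0.65]]' --rot '[[0, 0, 0], [0, 0, 0], [0, 0, 0], [0, 0, 0], [0, 0, 0], [0, 0, 0], [0, 0, 0], [0, 0, 0], [0, 0, 0], [0, 0, 0], [0, 0, 0]]' --jaw '[1, 1, 1, 1, 1, 1, 1, 1, 1, 1, 1]'

```text
t: 5.95
ee_pos: [0.5678, 0.1364, 0.2196]
tcp_rot: [-0.0, 0.973, 0.232, -0.001]
force: [-0.1, 0.6, -1.9]
width: 0.024
gripper_force: 40.0
```

Run:
```python
from h import *
p,d=snap('side');cv2.imwrite('pics/side2.png',cv2.resize(p[120:420,200:500],None,fx=2,fy=2)[...,::-1])
to(.5165,-.127,.221)
```

```text
t 6.0 pos [0.5678 0.1364 0.2195] F [-0.7 -1.1 -1.5] w 0.0239 slide [-0.8237  1.0589 -0.0066] yaw 26.86 tilt [-0.002 -0.001 -1.   ]
```

View pics/side2.png

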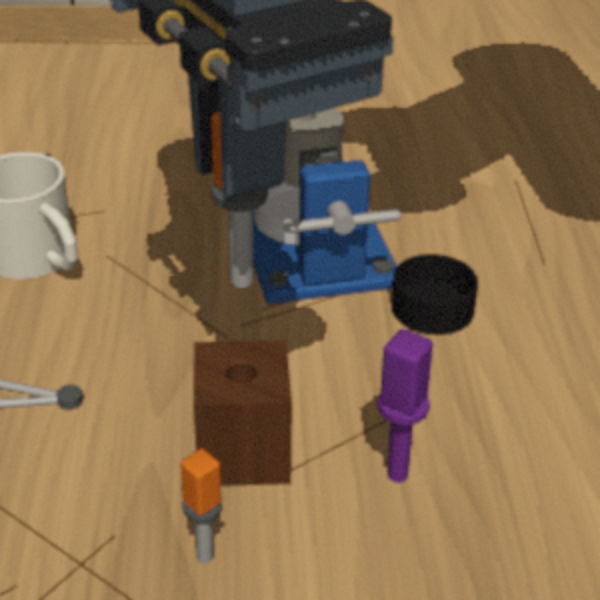

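The rod is upright in the grip, with its tip at crop (241,283), and the stand hole is clear at (241,373). Next I'll go to the bore.

Emit:
servo_tool --slide '[[-0.4, 0.5, 0], [-0.4, 0.5, 0], [-0.4, 0.5, 0], [-0.4, 0.5, 0], [-0.4, 0.5, 0]]' --rot '[[0, 0, 0], [0, 0, 0], [0, 0, 0], [0, 0, 0], [0, 0, 0]]' --jaw '[1, 1, 1, 1, 1]'

```text
t: 6.42
ee_pos: [0.5415, 0.0091, 0.22]
tcp_rot: [-0.0, 0.973, 0.231, -0.001]
force: [0.0, 0.3, -0.2]
width: 0.0241
gripper_force: 40.0
```

Emit:
servo_tool --slide '[[-0.427, 0.558, 0], [-0.427, 0.558, 0], [-0.427, 0.558, 0], [-0.427, 0.558, 0], [-0.427, 0.558, 0], [-0.427, 0.558, 0.06], [-0.427, 0.558, 0.1], [-0.427, 0.558, 0.1], [-0.427, 0.558, 0.1], [-0.427, 0.558, 0.1]]' --rot '[[0, 0, 0], [0, 0, 0], [0, 0, 0], [0, 0, 0], [0, 0, 0], [0, 0, 0], [0, 0, 0], [0, 0, 0], [0, 0, 0], [0, 0, 0]]' --jaw '[1, 1, 1, 1, 1, 1, 1, 1, 1, 1]'

```text
t: 7.25
ee_pos: [0.5168, -0.1263, 0.201]
tcp_rot: [-0.0, 0.973, 0.233, -0.0]
force: [1.0, -0.3, -0.9]
width: 0.0238
gripper_force: 40.0
```

Run:
```python
from h import *
p,d=snap('side');a=cv2.resize(p[90:240,280:430],None,fx=4,fy=4,interpolation=2)
i=camera_info('side');K,R,t=map(np.array,(i["mtx"],i["R"],i["t"]))
def px(X):
    c=R@np.array(X)+t;u=K@c;return u[:2]/u[2]
to(.5165,-.127,.201)
o=get_obs();e=np.array(o["ee_pos"]);tip=e-[0,0,.081]
for nm,X in(("tip",tip),("shank top",tip+[0,0,.06]),("bore",[.5165,-.127,.108])):
    q=px(X);print(nm,q.round(1),((q-[280,90])*4).round(0))
cv2.imwrite('pics/side3.png',a[...,::-1])
for r in (place_of('side','rod_tip')[:2]): print(r)
```

```text
t 7.3 pos [ 0.5169 -0.1265  0.2012] F [-0.3 -1.1 -0.6] w 0.0239 slide [-0.0028  0.0014  0.0008] yaw 26.91 tilt [ 0.  0. -1.]
tip [352.6 170.9] [290. 324.]
shank top [353.1 135.9] [293. 184.]
bore [352.7 177.5] [291. 350.]
{'point': [399.3, 358.1], 'p': 0.97}
{'point': [301.9, 396.3], 'p': 0.84}
```

View pics/side3.png

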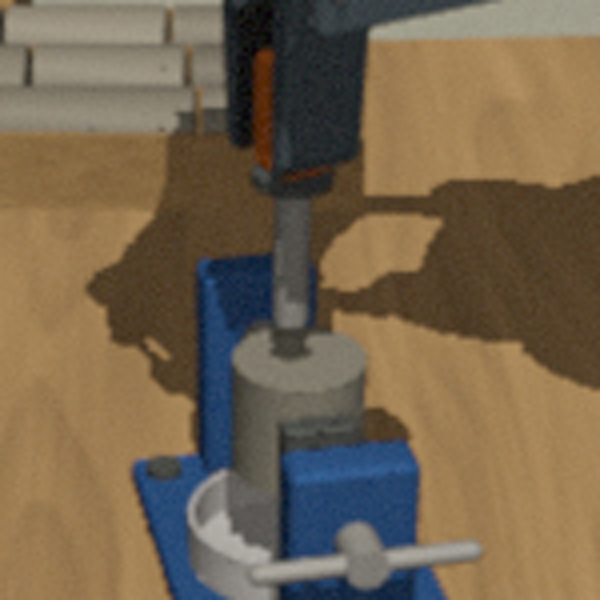

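The shank (x≈291) sits right over the bore (271–312, row 347). Descending gently.

Emit:
servo_tool --slide '[[0, 0, 0.02], [0, 0, 0.04], [0, 0, 0.055], [0, 0, 0.065], [0, 0, 0.07], [0, 0, 0.075], [0, 0, 0.075]]' --rot '[[0, 0, 0], [0, 0, 0], [0, 0, 0], [0, 0, 0], [0, 0, 0], [0, 0, 0], [0, 0, 0]]' --jaw '[1, 1, 1, 1, 1, 1, 1]'

```text
t: 7.93
ee_pos: [0.5165, -0.127, 0.1857]
tcp_rot: [-0.0, 0.973, 0.232, -0.0]
force: [0.0, -0.7, -2.2]
width: 0.024
gripper_force: 40.0
```

Emit:
servo_tool --slide '[[0, 0, 0.005], [0, 0, 0.01], [0, 0, 0.015], [0, 0, 0.02], [0, 0, 0.025], [0, 0, 0.03], [0, 0, 0.03]]' --rot '[[0, 0, 0], [0, 0, 0], [0, 0, 0], [0, 0, 0], [0, 0, 0], [0, 0, 0], [0, 0, 0]]' --jaw '[1, 1, 1, 1, 1, 1, 1]'

```text
t: 8.52
ee_pos: [0.5165, -0.127, 0.1797]
tcp_rot: [-0.0, 0.973, 0.232, -0.0]
force: [-0.5, 0.2, -1.1]
width: 0.0236
gripper_force: 40.0
```

```bash
python3 -c "
from h import *
to(.5165,-.127,.127);print(get_obs()['moment'])"
```

```text
t 8.52 pos [ 0.5165 -0.127   0.1797] F [-0.5  0.2 -1.1] w 0.0236 slide [2.000e-04 1.000e-04 2.635e-01] yaw 26.86 tilt [-0. -0. -1.]
[0.05088536 0.01339503 0.03705997]
```

The tip is 9 mm into the bore with no side force. Pressing on slowly.

Emit:
servo_tool --slide '[[0, 0, 0.007], [0, 0, 0.014], [0, 0, 0.021], [0, 0, 0.028], [0, 0, 0.035], [0, 0, 0.042], [0, 0, 0.049], [0, 0, 0.056], [0, 0, 0.063], [0, 0, 0.07], [0, 0, 0.077], [0, 0, 0.084]]' --rot '[[0, 0, 0], [0, 0, 0], [0, 0, 0], [0, 0, 0], [0, 0, 0], [0, 0, 0], [0, 0, 0], [0, 0, 0], [0, 0, 0], [0, 0, 0], [0, 0, 0], [0, 0, 0]]' --jaw '[1, 1, 1, 1, 1, 1, 1, 1, 1, 1, 1, 1]'

```text
t: 9.52
ee_pos: [0.5166, -0.1271, 0.1631]
tcp_rot: [0.0, 0.973, 0.232, 0.0]
force: [-0.3, -0.5, 4.3]
width: 0.0237
gripper_force: 40.0
```

Emit:
servo_tool --slide '[[0, 0, 0.007], [0, 0, 0.014], [0, 0, 0.021], [0, 0, 0.028], [0, 0, 0.035], [0, 0, 0.042], [0, 0, 0.049], [0, 0, 0.056], [0, 0, 0.063], [0, 0, 0.07], [0, 0, 0.077], [0, 0, 0.084]]' --rot '[[0, 0, 0], [0, 0, 0], [0, 0, 0], [0, 0, 0], [0, 0, 0], [0, 0, 0], [0, 0, 0], [0, 0, 0], [0, 0, 0], [0, 0, 0], [0, 0, 0], [0, 0, 0]]' --jaw '[1, 1, 1, 1, 1, 1, 1, 1, 1, 1, 1, 1]'

```text
t: 10.52
ee_pos: [0.5165, -0.1269, 0.1461]
tcp_rot: [-0.0, 0.973, 0.232, 0.0]
force: [0.8, 1.1, 1.6]
width: 0.0235
gripper_force: 40.0
```

Emit:
servo_tool --slide '[[0, 0, 0.007], [0, 0, 0.014], [0, 0, 0.021], [0, 0, 0.028], [0, 0, 0.035], [0, 0, 0.04], [0, 0, 0.04], [0, 0, 0.04]]' --rot '[[0, 0, 0], [0, 0, 0], [0, 0, 0], [0, 0, 0], [0, 0, 0], [0, 0, 0], [0, 0, 0], [0, 0, 0]]' --jaw '[1, 1, 1, 1, 1, 1, 1, 1]'

```text
t: 11.18
ee_pos: [0.5164, -0.127, 0.1381]
tcp_rot: [-0.0, 0.973, 0.232, -0.0]
force: [1.0, 1.5, -3.3]
width: 0.024
gripper_force: 40.0
```

Run:
```python
from h import *
p,d=snap('side');cv2.imwrite('pics/side4.png',cv2.resize(p[130:270,290:430],None,fx=4,fy=4,interpolation=2)[...,::-1])
to(.5165,-.127,.221)
```

```text
t 11.23 pos [ 0.5164 -0.127   0.1381] F [ 1.8  1.8 -4.5] w 0.0238 slide [ 3.000e-04  1.000e-04 -4.145e-01] yaw 26.86 tilt [-0. -0. -1.]
```

View pics/side4.png

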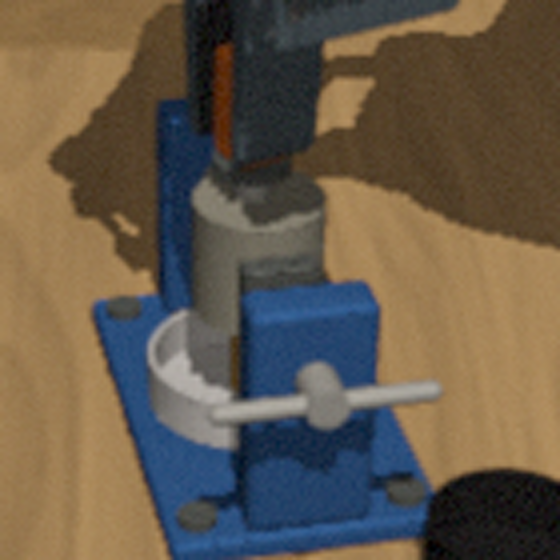

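The rod is 51 mm deep and brass shows below the stub at crop (236,365). I'll go 4 mm further to be sure, then check the plug.

Emit:
servo_tool --slide '[[0, 0, 0.006], [0, 0, 0.012], [0, 0, 0.02], [0, 0, 0.02], [0, 0, 0.02], [0, 0, 0.02], [0, 0, 0.02]]' --rot '[[0, 0, 0], [0, 0, 0], [0, 0, 0], [0, 0, 0], [0, 0, 0], [0, 0, 0], [0, 0, 0]]' --jaw '[1, 1, 1, 1, 1, 1, 1]'

```text
t: 11.82
ee_pos: [0.5165, -0.127, 0.1342]
tcp_rot: [-0.0, 0.973, 0.232, -0.0]
force: [2.7, 1.5, -4.7]
width: 0.0239
gripper_force: 40.0
```

Run:
```python
from h import *
p,d=snap('side');cv2.imwrite('pics/side5.png',cv2.resize(p[190:250,320:380],None,fx=8,fy=8,interpolation=2)[...,::-1])
to(.5165,-.127,.221)
```

```text
t 11.87 pos [ 0.5164 -0.127   0.1342] F [ 2.   1.3 -4.3] w 0.0237 slide [ 2.000e-04  1.000e-04 -4.342e-01] yaw 26.86 tilt [-0. -0. -1.]
```

View pics/side5.png

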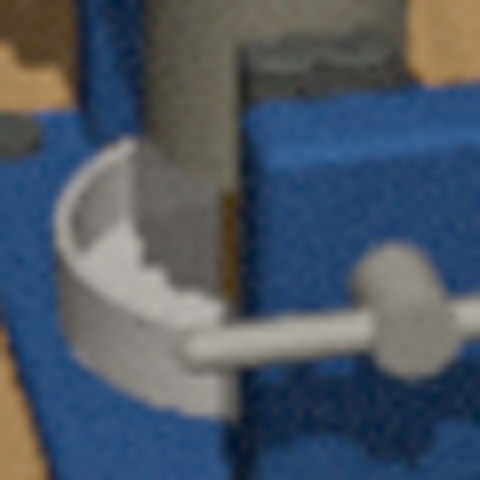

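Brass at crop (228,195–295) looks like the plug standing in the tin. I'll check its height by depth.

Run:
```python
from h import *
p,d=snap('side')
for v in range(210,232):
    for u in (348,349):
        print(v,u,p[v,u],w('side',(u,v),d[v,u]).round(3),end=' | ')
    print()
```

```text
210 348 [111 106  94] [ 0.525 -0.099  0.064] | 210 349 [82 77 68] [ 0.526 -0.044  0.098] | 
211 348 [106 101  90] [ 0.525 -0.099  0.062] | 211 349 [77 76 64] [ 0.526 -0.043  0.097] | 
212 348 [110 104  91] [ 0.525 -0.096  0.063] | 212 349 [81 79 74] [ 0.526 -0.042  0.096] | 
213 348 [104  97  81] [ 0.525 -0.094  0.062] | 213 349 [74 68 59] [ 0.526 -0.043  0.094] | 
214 348 [74 59 37] [ 0.523 -0.124  0.041] | 214 349 [64 55 37] [ 0.526 -0.043  0.092] | 
215 348 [77 55 28] [ 0.523 -0.123  0.04 ] | 215 349 [64 52 34] [ 0.526 -0.044  0.089] | 
216 348 [69 49 13] [ 0.523 -0.124  0.037] | 216 349 [58 49 37] [ 0.526 -0.041  0.09 ] | 
217 348 [74 53 26] [ 0.524 -0.121  0.037] | 217 349 [58 51 36] [ 0.526 -0.043  0.087] | 
218 348 [71 55 25] [ 0.523 -0.122  0.034] | 218 349 [62 47 37] [ 0.526 -0.043  0.085] | 
219 348 [73 55 25] [ 0.523 -0.122  0.033] | 219 349 [60 46 33] [ 0.526 -0.043  0.083] | 
220 348 [71 54 26] [ 0.524 -0.12   0.032] | 220 349 [63 52 40] [ 0.526 -0.042  0.082] | 
221 348 [74 56 24] [ 0.523 -0.122  0.029] | 221 349 [64 50 38] [ 0.526 -0.042  0.08 ] | 
222 348 [75 57 26] [
[... 180 characters left out ...]
.523 -0.12   0.024] | 224 349 [59 47 35] [ 0.526 -0.04   0.076] | 
225 348 [77 56 28] [ 0.523 -0.123  0.02 ] | 225 349 [64 50 38] [ 0.526 -0.041  0.074] | 
226 348 [79 64 39] [ 0.523 -0.121  0.019] | 226 349 [63 53 39] [ 0.526 -0.04   0.072] | 
227 348 [86 74 60] [ 0.523 -0.119  0.019] | 227 349 [59 50 40] [ 0.526 -0.04   0.071] | 
228 348 [91 85 78] [ 0.523 -0.123  0.014] | 228 349 [65 62 61] [ 0.526 -0.041  0.068] | 
229 348 [92 89 89] [ 0.523 -0.119  0.015] | 229 349 [77 76 78] [ 0.526 -0.041  0.067] | 
230 348 [118 114 107] [ 0.524 -0.116  0.014] | 230 349 [113 110 107] [ 0.526 -0.042  0.064] | 
231 348 [159 154 149] [ 0.529 -0.007  0.086] | 231 349 [162 158 149] [ 0.527 -0.009  0.084] |
```

Emit:
servo_tool --slide '[[0, 0, -0.02], [0, 0, -0.04], [0, 0, -0.06], [0, 0, -0.09], [0, 0, -0.12], [0, 0, -0.16], [0, 0, -0.2], [0, 0, -0.25], [0, 0, -0.3], [0, 0, -0.35], [0, 0, -0.4], [0, 0, -0.43]]' --rot '[[0, 0, 0], [0, 0, 0], [0, 0, 0], [0, 0, 0], [0, 0, 0], [0, 0, 0], [0, 0, 0], [0, 0, 0], [0, 0, 0], [0, 0, 0], [0, 0, 0], [0, 0, 0]]' --jaw '[1, 1, 1, 1, 1, 1, 1, 1, 1, 1, 1, 1]'

```text
t: 12.92
ee_pos: [0.5169, -0.1272, 0.222]
tcp_rot: [0.0, 0.973, 0.232, 0.001]
force: [-0.5, 0.3, -2.0]
width: 0.0239
gripper_force: 40.0
```

The plug's bottom is at z≈0.014, so it stands on the tin floor. Returning to the stand.

Emit:
servo_tool --slide '[[0.4, -0.5, 0], [0.4, -0.5, 0], [0.4, -0.5, 0], [0.4, -0.5, 0], [0.4, -0.5, 0]]' --rot '[[0, 0, 0], [0, 0, 0], [0, 0, 0], [0, 0, 0], [0, 0, 0]]' --jaw '[1, 1, 1, 1, 1]'

```text
t: 13.33
ee_pos: [0.5429, 0.0005, 0.2205]
tcp_rot: [-0.0, 0.972, 0.234, -0.0]
force: [0.2, -0.9, -1.9]
width: 0.0238
gripper_force: 40.0
```

Emit:
servo_tool --slide '[[0.427, -0.558, 0], [0.427, -0.558, 0], [0.427, -0.558, 0], [0.427, -0.558, 0], [0.427, -0.558, 0], [0.427, -0.558, 0.1], [0.427, -0.558, 0.2], [0.427, -0.558, 0.27], [0.427, -0.558, 0.27], [0.427, -0.558, 0.27], [0.427, -0.558, 0.27]]' --rot '[[0, 0, 0], [0, 0, 0], [0, 0, 0], [0, 0, 0], [0, 0, 0], [0, 0, 0], [0, 0, 0], [0, 0, 0], [0, 0, 0], [0, 0, 0], [0, 0, 0]]' --jaw '[1, 1, 1, 1, 1, 1, 1, 1, 1, 1, 1]'

```text
t: 14.25
ee_pos: [0.5691, 0.1356, 0.1673]
tcp_rot: [0.0, 0.973, 0.232, 0.0]
force: [-0.7, -0.2, -1.0]
width: 0.0235
gripper_force: 40.0
```

```bash
python3 -c "
from h import *
to(.5687,.1366,.0915)"
```

```text
t 14.25 pos [0.5691 0.1356 0.1673] F [-0.7 -0.2 -1. ] w 0.0235 slide [ 2.00e-04 -5.50e-03  3.79e-01] yaw 26.81 tilt [ 0.001  0.    -1.   ]
```

Emit:
servo_tool --slide '[[0, 0, 0.03], [0, 0, 0.06], [0, 0, 0.08], [0, 0, 0.09], [0, 0, 0.1], [0, 0, 0.11], [0, 0, 0.11], [0, 0, 0.11]]' --rot '[[0, 0, 0], [0, 0, 0], [0, 0, 0], [0, 0, 0], [0, 0, 0], [0, 0, 0], [0, 0, 0], [0, 0, 0]]' --jaw '[1, 1, 1, 1, 1, 1, 1, 1]'

```text
t: 14.92
ee_pos: [0.5685, 0.1365, 0.1443]
tcp_rot: [-0.0, 0.973, 0.232, -0.0]
force: [0.5, -0.2, -0.5]
width: 0.0236
gripper_force: 40.0
```

The tip has entered the hole. Lowering until the collar seats.

Emit:
servo_tool --slide '[[0, 0, 0.04], [0, 0, 0.08], [0, 0, 0.12], [0, 0, 0.16], [0, 0, 0.2], [0, 0, 0.23], [0, 0, 0.25], [0, 0, 0.26], [0, 0, 0.264], [0, 0, 0.264], [0, 0, 0.264]]' --rot '[[0, 0, 0], [0, 0, 0], [0, 0, 0], [0, 0, 0], [0, 0, 0], [0, 0, 0], [0, 0, 0], [0, 0, 0], [0, 0, 0], [0, 0, 0], [0, 0, 0]]' --jaw '[1, 1, 1, 1, 1, 1, 1, 1, 1, 1, 1]'

```text
t: 15.83
ee_pos: [0.5687, 0.1365, 0.0918]
tcp_rot: [0.0, 0.973, 0.232, 0.0]
force: [-0.1, -0.5, -1.9]
width: 0.0238
gripper_force: 40.0
```

Release, then retreat upward.

Emit:
servo_tool --slide '[[0, 0, 0], [0, 0, 0], [0, 0, 0], [0, 0, 0], [0, 0, 0], [0, 0, 0], [0, 0, 0], [0, 0, 0], [0, 0, 0], [0, 0, 0], [0, 0, 0], [0, 0, 0]]' --rot '[[0, 0, 0], [0, 0, 0], [0, 0, 0], [0, 0, 0], [0, 0, 0], [0, 0, 0], [0, 0, 0], [0, 0, 0], [0, 0, 0], [0, 0, 0], [0, 0, 0], [0, 0, 0]]' --jaw '[0, 0, 0, 0, 0, 0, 0, 0, 0, 0, 0, 0]'

```text
t: 16.83
ee_pos: [0.5685, 0.1365, 0.0915]
tcp_rot: [-0.0, 0.973, 0.232, -0.0]
force: [-0.7, 0.6, 0.4]
width: 0.091
gripper_force: 0.0
```

Emit:
servo_tool --slide '[[0, 0, -0.05], [0, 0, -0.12], [0, 0, -0.25], [0, 0, -0.4], [0, 0, -0.6], [0, 0, -0.7], [0, 0, -0.7], [0, 0, -0.7], [0, 0, -0.7], [0, 0, -0.7]]' --rot '[[0, 0, 0], [0, 0, 0], [0, 0, 0], [0, 0, 0], [0, 0, 0], [0, 0, 0], [0, 0, 0], [0, 0, 0], [0, 0, 0], [0, 0, 0]]' --jaw '[0, 0, 0, 0, 0, 0, 0, 0, 0, 0]'

```text
t: 17.67
ee_pos: [0.5678, 0.1364, 0.2306]
tcp_rot: [-0.0, 0.973, 0.232, -0.001]
force: [-0.1, -0.3, 0.3]
width: 0.091
gripper_force: 0.0
```

Run:
```python
from h import *
snap('side','side6.png'); to(.5,.1,.2)
```

```text
t 17.72 pos [0.5678 0.1363 0.2305] F [ 0.3  0.1 -0.7] w 0.0912 slide [-0.3844  0.009   0.1532] yaw 26.86 tilt [-0.002 -0.001 -1.   ]
```

View pics/side6.png

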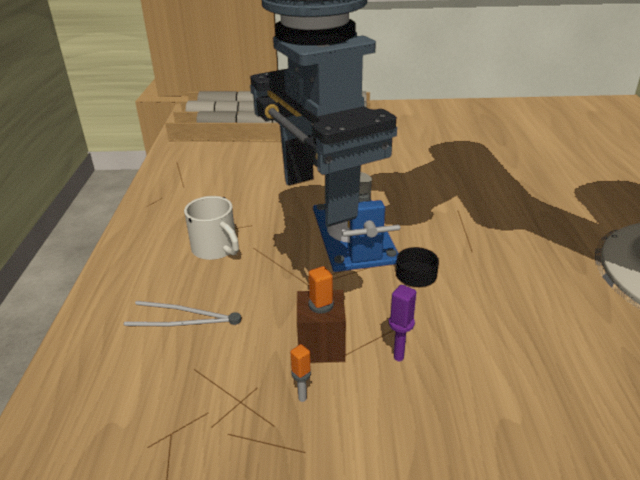

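The rod stands seated in the stand at about (320,290), the gripper is clear and the bystanders haven't moved. Handing in.

```bash
python3 -c "
from bench import *
print(job_done())"
```

```text
the job is handed in; nothing more can be done
None
```

The plug was pushed out and stands in the tin, the rod is back in its stand and released, and the job is handed in at about 18 s; the judge returned no verdict.

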